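# Slip the vitamin box's sliding lid over its stop lip and set out the carton

## Task

The vitamins are kept in the slope-topped wooden box, whose sliding lid is stopped by a child-proof lip at its low end. Open it by lifting the lid's low end just over the lip and drawing the lid down the slope until it is clear of its grooves, then lay the lid flat, pull bar up, on the bare worktop. Take out the small carton and stand it upright on the worktop right beside the striped mug (a gap of 7 cm at most); let nothing drop, and do not push or tip the mug or the other loose things.

Things in the scene. Friction and masses are not known exactly. Their poses are not given: they have to be found in the camera images.
- caddy: Slanted wooden box, immovable, 134 mm wide (y); from x -81 to +95 mm of its origin (centre of its underside), front (-x, towards the robot) 72 high, back 160. Open top and floor both slope 28 deg, low in front, so that the contents slide to the front. The lid lies on ledges 5 mm wide (106 mm clear between) 53 mm above the floor. Over the lid's top 44 mm, side grooves 11.5 mm high: 4.5 mm play.
- caddy_lip (a point): Point in the middle of the stop lip's inner face, level with the ledge the lid lies on. Axes: x up the slope, y to the box's left, z out of the slope. The lip is 9 mm thick and rises 5 mm above the ledge; shut, the lid's low end lies 1.5 mm behind it. Lid must rise over 5 mm at its low end, and then travel down the slope by over 44 mm to leave the grooves.
- lid: Loose wooden lid board 145 x 112 x 7 mm, about 0.12 kg, 2 mm side play in the box. Origin: centre of its underside. x points along it to the high end, z out of its upper face (the side with the pull bar). The worktop in front of the box, between the mug and the lidded jar, is bare from 0.35 m off the robot's axis on: room for the lid, laid long way across, and the carton beside the mug.
- lid_pull (a point): Middle of the lid's wooden pull bar, which lies across the lid 47 mm from its low end, 25 mm from the lid's origin: 90 mm long (lid y), 14 mm thick (lid x), rising 28 mm square from the lid's upper face. The point lies 14 mm above the upper face, axes as the lid's.
- lid_low_edge (a point): Middle of the lower edge of the lid's low end, on its underside (72.5 mm from the lid's origin along its -x).
- lid_high_edge (a point): Middle of the lower edge of the lid's high end, on its underside (72.5 mm from the lid's origin along its +x).
- carton_middle (a point): Centre of the small white cardboard carton with oranges on it: 34 mm thick (its x), 94 long (its y), 47 high (its z), 0.06 kg. It lies square on the box's slanted floor, one end against the front board: z out of the slope, long side along the slope, thin side across, a few mm off the middle.
- mug_middle (a point): Centre (half-way up) of the dark mug with blue stripes, bowl 84 mm across, 89 high; the handle reaches 70 mm from this point towards its -y. It stands on the worktop to the left or right in front of the box.
- honey_middle (a point): Centre of a lidded glass jar, 65 mm across and 100 high, standing on the side of the worktop where the mug is not: leave it alone.
- shaker_middle (a point): Centre of a slim white-capped spice jar, 46 mm across and 109 high, to the left of the box: leave it alone.
- tumbler_middle (a point): Centre of a clear drinking glass, 80 mm across and 87 high, at the far left of the worktop: leave it alone.

How it is judged:
On the way, in this order (a step that is already met when the one before it is completed fails the run):
1. the lid's low end has passed over the stop lip while its high end is still in the grooves (z of lid_low_edge in the frame of caddy_lip above 0.0035 m and x of lid_low_edge in the frame of caddy_lip between -0.04 and -0.002 m and z of lid_high_edge in the frame of caddy_lip between -0.004 and 0.009 m), for 0.04 s.
2. the lid lies flat on the worktop, pull bar up, let go (angle between lid's own z axis and vertical below 0.06 rad and height (world z) of lid between -0.004 and 0.006 m and contact force between the fingers and lid below 0.05 N), for 0.2 s.
At the end, for the whole second after the job is handed in: The lid lies flat on the worktop, pull bar up (within 3 degrees, underside on the worktop), at rest; the carton stands upright (within 6 degrees) on the worktop, at rest, its centre within 190 mm of the mug's centre seen from above (angle between lid's own z axis and vertical below 0.06 rad and height (world z) of lid between -0.004 and 0.006 m and angle between carton_middle's own z axis and vertical below 0.1 rad and height (world z) of carton_middle between 0.018 and 0.029 m and horizontal distance between carton_middle and mug_middle below 0.19 m and linear speed of each of lid, carton below 0.02 m/s); the robot touches nothing.
It fails at once if the lid or the carton is let fall or flung (faster than 0.6 m/s out of the fingers) ((linear speed of lid above 0.6 m/s and contact force between the fingers and lid below 0.02 N) or (linear speed of carton above 0.6 m/s and contact force between the fingers and carton below 0.02 N)).
It fails at once if the mug is pushed over 25 mm or tipped over 15 degrees (distance of mug_middle from where it was at the start of the episode above 0.025 m or angle between mug_middle's own z axis and vertical above 0.26 rad).
It fails at once if another loose thing (jar, spice jar, glass) is pushed over 25 mm or tipped over (distance of any of honey_middle, shaker_middle, tumbler_middle from where it was at the start of the episode above 0.025 m).
It also fails if it takes over 56 s, if anything falls off the work surface, if the arm or the gripper's body presses on something with over 40 N, if the wrist force passes 120 N, or if a joint passes its speed limit or range.

## Robot

A 7-joint arm with a two-finger parallel gripper is mounted at the origin on a cart in front of the work surface, level with it; the furniture and walls round the work are solid. World frame = base frame: x ahead of the robot, y to its left, z up, the work surface at z = 0. Lengths are in m, angles in rad, forces in N, time in s.
With the tool pointing down it reaches from about 0.425 to 0.925 m from the base axis. Payload 6.8 kg.
Tool frame: the origin (TCP) lies on the centre line of the jaws, within the pads' length; the fingertips stand 14 mm ahead of it and the grasp point (between the pads) lies 5 mm behind it (bot.finger_overhang is the distance from the TCP to the fingertips, in m); z points along the fingers, y is the line along which they close (so a half turn about z gives the same grasp; the last joint's range is limited). The gripper opens to 85 mm and grips with 20 to 120 N. Pads are 22 mm wide; open, the fingers measure 114 mm over their backs; the gripper's body (76 mm by 85 mm) begins 54 mm behind the grasp point. The pads swing forward as they close: fully open they stand 13 mm farther back than shut.
Start: joints at [-1.224, 0.477, 0.022, 1.555, -0.011, 1.109, -0.083], TCP at [0.297, 0.606, 0.245] pointing down, gripper open.
Joint ranges: [-2.96, 2.96], [-0.34, 2.1], [-1.41, 1.46], [0.24, 2.44], [-1.37, 4.51], [0.17, 1.92], [-2.96, 2.96]. Speed limits (rad/s): [2.39, 2.39, 3.14, 3.14, 3.14, 3.14, 3.14].

## Interface

Orientations are given as a unit quaternion [w, x, y, z].
In Python, from station import bot gives the robot as it stands.
- The arm moves only by the shell command python3 -m inch 'ROWS' [OPENING] [FORCE]. ROWS is JSON, a list of rows, each a list of 4 numbers: the shift along the tool's x, y, z in m, then the turn about the tool's z in degrees. A call has 1 to 12 rows; each row shifts and turns the commanded pose from where the row before left it, along the tool's axes as they then stand; what a row does not reach is not made up. A row lasts 1/10 s, in which the tool goes at most 50 mm and 8.59 degrees, less where a joint would pass 70% of its speed; a pose out of reach is approached as far as the arm can. A call is refused whole if a number of a shift passes 0.05 or a number of a turn 8.59, either way. A call with a gripper value outside its range is refused whole. OPENING is the finger opening in m, from 0 to 0.0854, set as the call begins (- or left out, the last holds). The fingers move at their own pace and stop on an object; FORCE is the grip in N (left out, the last holds). Time passes only in rows, so rows that do not move let the fingers close. It gives the time, the measured TCP pose, the force, the opening and the grip force at its end, in the units of the state.
- bot.get_obs(): the state, without advancing time (a new reading comes with each control period).
- bot.read_camera(name): name is "side" or "top"; returns a dict with "color" (400x640x3 uint8, red, green, blue), "mtx" (3x3 intrinsics, pixels), "world_from_camera" (4x4, takes a point from camera to world coordinates). Camera axes: x right, y up, looking along -z (the intrinsics and any distortion apply to the point x, -y, -z); pixel columns grow to the right and rows downward; lengths in m; the calibration is good to about 2 mm. A picture is of the moment at which its call begins. There is no depth.
- bot.hand_in(): hands the job in; it is judged then, once.
The state is a dict: "t": time; "q": joint angles; "joint_vel": joint speeds; "joint_torque": joint torques, N m; "eef_pos": TCP position; "tool_rot": TCP orientation; "contact_force": force on the tool from outside, world axes, zero at the start; "torque": the same for the moment, N m; "gripper_width": opening from 0.0 (shut) to 1.0 (fully open); "grasp_force": force on a finger pad.
Only numpy, scipy, OpenCV 4.12 (cv2) and the standard library are available. Lean on these libraries where they do the work, as an engineer would, in place of code of your own. Each camera call takes 0.05 s, during which the arm holds its last target. There are 200 camera calls.

## Working session

There is one attempt and no reset: what is moved stays moved. The work goes in short steps, Python scripts to look and compute and a shell command to move; the robot and the scene stay as the last step left them, time stands still between calls to the robot, and variables do not carry over. Pictures are saved under pics/ and viewed, at most 10 in all, crops included, and the job is handed in when it is done.

```bash
mkdir -p pics; ls
python3 - <<'E'
from station import bot
import cv2
for n in("side","top"):
    r=bot.read_camera(n); cv2.imwrite(f"pics/{n}0.png",r["color"][:,:,::-1]); print(n,r["mtx"].round(1).tolist(),r["world_from_camera"].round(3).tolist())
o=bot.get_obs(); print(o); print(bot.finger_overhang)
E
```

```text
pics
side [[406.2, 0.0, 317.8], [0.0, 406.2, 198.5], [0.0, 0.0, 1.0]] [[0.915, 0.193, -0.355, 0.199], [-0.403, 0.477, -0.781, -0.71], [0.019, 0.857, 0.514, 0.535], [0.0, 0.0, 0.0, 1.0]]
top [[428.5, 0.0, 321.7], [0.0, 428.5, 202.3], [0.0, 0.0, 1.0]] [[-0.003, 0.998, -0.07, 0.449], [-1.0, -0.004, -0.004, -0.037], [-0.005, 0.07, 0.998, 0.96], [0.0, 0.0, 0.0, 1.0]]
{'t': 0.1, 'q': array([-1.22412447,  0.47775009,  0.02236397,  1.55636429, -0.01152573,
        1.10931957, -0.08310535]), 'joint_vel': array([-0.00043897, -0.00297408, -0.00107575, -0.00334068, -0.00104604,
        0.00030997,  0.00220362]), 'joint_torque': array([ 3.85170497e-03, -5.97756708e+01,  1.61342919e+00, -2.81954205e+01,
        1.27842525e-02,  5.05714313e-03,  1.34475710e-05]), 'eef_pos': array([0.29628278, 0.60591417, 0.2443965 ]), 'tool_rot': array([-1.37667643e-04,  2.25439153e-01,  9.74256873e-01, -8.45384330e-04]), 'contact_force': array([ 0.5648617 , -0.3307475 , -0.19098846]), 'torque': array([-0.04499576, -0.03494463, -0.00891289]), 'grasp_force': 0.0, 'gripper_width': 1.003133135050204}
0.014
```

View pics/top0.png

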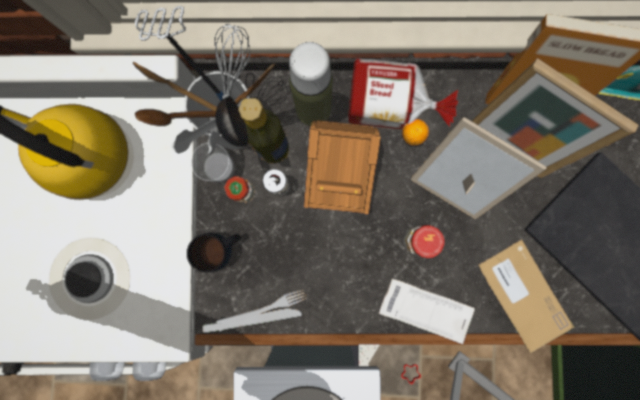

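View pics/side0.png

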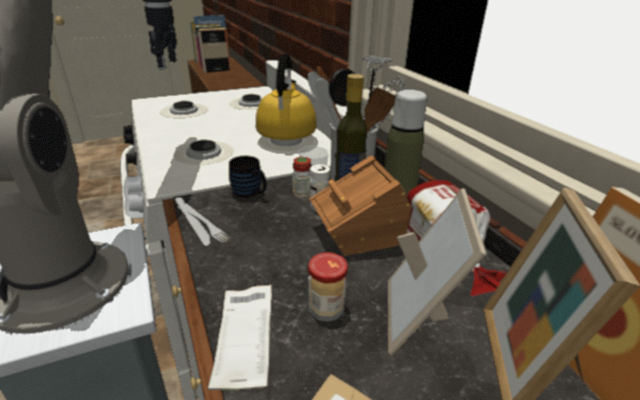

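The top view shows the box around (342,167) with its pull bar at (340,188), the mug at (208,252), the honey jar at (428,242) and the white-capped shaker at (275,180). The side view shows the box at (362,205) with its low end at the left. I'll take enlarged crops to measure corners.

Run:
```python
import cv2,numpy as np
t=cv2.imread("pics/top0.png")[112:222,290:400]; s=cv2.imread("pics/side0.png")[150:260,300:420]
a=cv2.resize(t,None,fx=5,fy=5,interpolation=cv2.INTER_CUBIC)
cv2.imwrite("pics/tc.png",a)
b=cv2.resize(s,None,fx=5,fy=5,interpolation=cv2.INTER_CUBIC)
cv2.imwrite("pics/sc.png",b)
```

```text
(no output)
```

View pics/tc.png

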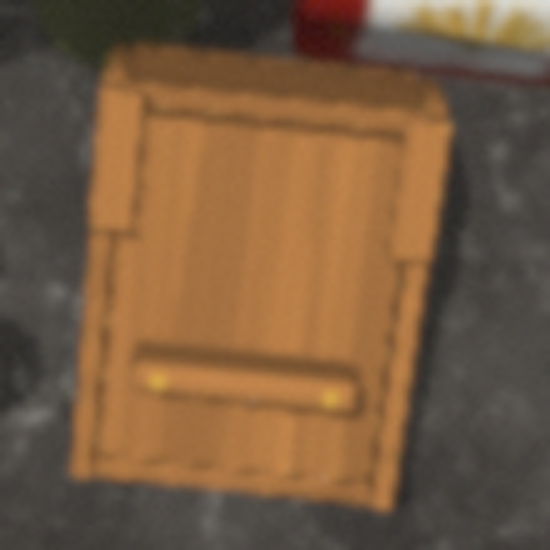

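View pics/sc.png

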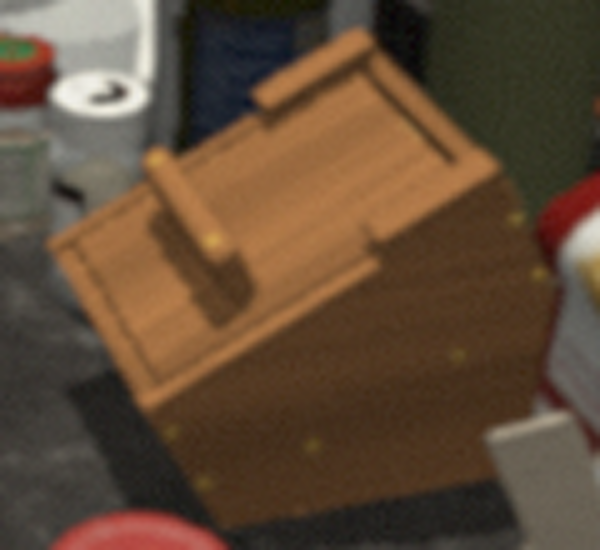

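The crops show the lip corners at top-view (304.4,207.6) and (368,214), and at side-view (310,199) and (330,231). The brass pegs on the pull bar are at top-view (321.4,188.4) and (356,191.6), and at side-view (331,181.4) and (342.6,198.2).

```bash
cat > h.py <<'E'
import numpy as np, cv2
from scipy.optimize import least_squares
from scipy.spatial.transform import Rotation as R
K={"side":np.array([[406.2,0,317.8],[0,406.2,198.5],[0,0,1]]),"top":np.array([[428.5,0,321.7],[0,428.5,202.3],[0,0,1]])}
import json,os
if not os.path.exists("cam.json"):
    from station import bot
    json.dump({n:[bot.read_camera(n)[k].tolist() for k in("mtx","world_from_camera")] for n in K},open("cam.json","w"))
C=json.load(open("cam.json"))
def P(n):
    M,T=map(np.array,C[n]); return M@np.diag([1,-1,-1])@np.linalg.inv(T)[:3]
def proj(n,X):
    X=np.atleast_2d(X); p=np.c_[X,np.ones(len(X))]@P(n).T; return p[:,:2]/p[:,2:]
def tri(a,b): # top px, side px
    X=cv2.triangulatePoints(P("top"),P("side"),np.array(a,float),np.array(b,float)); return (X[:3]/X[3]).ravel()
def onz(n,uv,z):
    p=P(n); A=np.c_[p[:,:2],-np.array([*uv,1.])]; return np.linalg.solve(A,-(p[:,2]*z+p[:,3]))[:2]
E
python3 - <<'E'
from h import *
top={"LL":(304.2,207.2),"LR":(367.8,213.8),"pl":(321,188),"pr":(355.7,191.4),"gl":(308.2,158.3),"gr":(375.8,164.2)}
side={"LL":(309.6,198.7),"LR":(329.8,230.8),"pl":(330.7,181),"pr":(342.3,197.8),"bR":(344.6,254.6)}
for k in side:
    if k in top:
        X=tri(top[k],side[k]); print(k,X.round(4),(proj("top",X)-top[k]).round(1),(proj("side",X)-side[k]).round(1))
mod={"LL":(-.081,.067,.072),"LR":(-.081,-.067,.072),"bR":(-.081,-.067,0)}
def pose(p,m): return R.from_euler("z",p[2]).apply(m)+[p[0],p[1],0]
f=lambda p:np.concatenate([(proj(n,pose(p,mod[k]))-d[k]).ravel() for n,d in(("top",top),("side",side)) for k in mod if k in d])
s=least_squares(f,[.55,-.05,0]); print(s.x.round(4),np.degrees(s.x[2]),s.fun.round(1))
c,si=np.cos(s.x[2]),np.sin(s.x[2])
for k in("pl","pr"):
    X=tri(top[k],side[k]);print(k,"box frame",R.from_euler("z",-s.x[2]).apply(X-[s.x[0],s.x[1],0]).round(4))
print("mug rim c",onz("top",(206.5,254),.089),"honey",onz("top",(428,241.5),.1),"shaker",onz("top",(275,180.5),.109))
print("mug side mid",onz("side",(245,178),.045))
E
```

```text
LL [0.5025 0.0032 0.0697] [[ 0.2 -0.4]] [[-0.4  0. ]]
LR [ 0.4888 -0.1289  0.0731] [[ 0.3 -0.7]] [[-0.9  0.1]]
pl [ 0.5362 -0.032   0.1254] [[ 0.1 -0.2]] [[-0.2  0. ]]
pr [ 0.5295 -0.1     0.1232] [[ 0.1 -0.2]] [[-0.2  0. ]]
[ 0.5826 -0.0643 -0.01  ] -0.5757497818858931 [ -0.1  -0.3   0.9  -6.5  -0.6  -0.9   5.   -0.4 -11.3   4.4]
pl box frame [-0.0467  0.0317  0.1254]
pr box frame [-0.0527 -0.0363  0.1232]
mug rim c [0.40641103 0.20027783] honey [ 0.43042659 -0.24500803] shaker [0.55298979 0.06005636]
mug side mid [0.40677992 0.19632679]
```

```bash
cat >> h.py <<'E'
def box():
    LL=np.array([.5025,.0032,.0697]);LR=np.array([.4888,-.1289,.0731]);pm=np.array([.5329,-.066,.1243])
    yaw=np.radians(-5.75); ex=np.array([np.cos(yaw),np.sin(yaw),0]); ey=np.array([-ex[1],ex[0],0])
    a=np.radians(28); S=np.cos(a)*ex+[0,0,np.sin(a)]; N=-np.sin(a)*ex+[0,0,np.cos(a)]
    F=(LL+LR)/2; F[2]=.072
    T=(F+.0575*S+.030*N+pm)/2
    return ex,ey,S,N,F,T,yaw
def state():
    from station import bot
    o=bot.get_obs(); w,x,y,z=o["tool_rot"]; return o,o["eef_pos"],R.from_quat([x,y,z,w]).as_matrix()
def go(t,yaw=None):
    o,p,M=state(); d=M.T@(np.array(t)-p); a=np.degrees(np.arctan2(M[1,1],M[0,1]))
    print("t",o["t"],"tcp",p.round(4),"ang y",a.round(2),"delta tool mm",(d*1e3).round(1),"F",o["contact_force"].round(1),"grasp",round(float(o["grasp_force"]),1),"w",round(float(o["gripper_width"]*85.4),1))
E
python3 -m inch '[[0,0,0,7.8],[0,0,0,7.8],[0,0,0,7.8],[0,0,0,7.8],[0,0,0,7.8],[0,0,0,7.8],[0,0,0,7.7],[0,0,0,7.7],[0,0,0,7.6],[0,0,0,0]]' 0.032 40
python3 - <<'E'
from h import *
ex,ey,S,N,F,T,yaw=box(); print("T",T.round(4),"F",F.round(4),F+.0575*S+.03*N)
t=T+.004*ex; t[2]+=.09; go(t)
E
```

```text
t: 1.3
eef_pos: [0.2963, 0.6064, 0.2452]
tool_rot: [0.0, 0.743, 0.67, -0.0]
contact_force: [-0.5, 0.8, 0.1]
gripper_width: 0.375
grasp_force: 0.0
T [ 0.5325 -0.0663  0.1249] F [ 0.4956 -0.0628  0.072 ] [ 0.53215076 -0.06652543  0.12548304]
t 1.3 tcp [0.2963 0.6064 0.2452] ang y -5.91 delta tool mm [-644.8  308.2   30.5] F [-0.5  0.8  0.1] grasp 0.0 w 32.0
```

```bash
python3 -m inch '[[-0.043,0.0205,0,0],[-0.043,0.0205,0,0],[-0.043,0.0205,0,0],[-0.043,0.0205,0,0],[-0.043,0.0205,0,0],[-0.043,0.0205,0,0],[-0.043,0.0205,0,0],[-0.043,0.0205,0,0],[-0.043,0.0205,0,0],[-0.043,0.0205,0,0],[-0.043,0.0205,0,0],[-0.043,0.0205,0,0]]' | head -2
python3 -m inch '[[-0.043,0.0205,0,0],[-0.043,0.0205,0,0],[-0.043,0.0205,0,0],[0,0,0,0],[0,0,0,0]]' | head -2
python3 - <<'E'
from h import *
ex,ey,S,N,F,T,yaw=box()
t=T+.004*ex; t[2]+=.03; go(t)
E
```

```text
t: 2.5
eef_pos: [0.489, 0.0662, 0.2457]
t: 3.0
eef_pos: [0.5366, -0.068, 0.2453]
t 3.0 tcp [ 0.5366 -0.068   0.2453] ang y -5.87 delta tool mm [ 1.3 -0.2 90.4] F [-0.4  0.6  0.9] grasp 0.0 w 32.2
```

```bash
python3 -m inch '[[0.001,0,0.03,0],[0,0,0.03,0],[0,0,0.03,0],[0,0,0.005,0],[0,0,0,0]]' | head -3
python3 - <<'E'
from h import *
from station import bot
c=bot.read_camera("side")["color"][130:260,280:420,::-1]
cv2.imwrite("pics/s1.png",cv2.resize(c,None,fx=5,fy=4.6,interpolation=cv2.INTER_CUBIC))
go([0,0,0])
E
```

```text
t: 3.5
eef_pos: [0.5361, -0.0643, 0.1499]
tool_rot: [-0.001, 0.741, 0.671, -0.001]
t 3.55 tcp [ 0.537  -0.0647  0.151 ] ang y -5.73 delta tool mm [  10.7 -540.8  150.8] F [ 0.5 -0.3  0.6] grasp 0.0 w 32.1
```

View pics/s1.png

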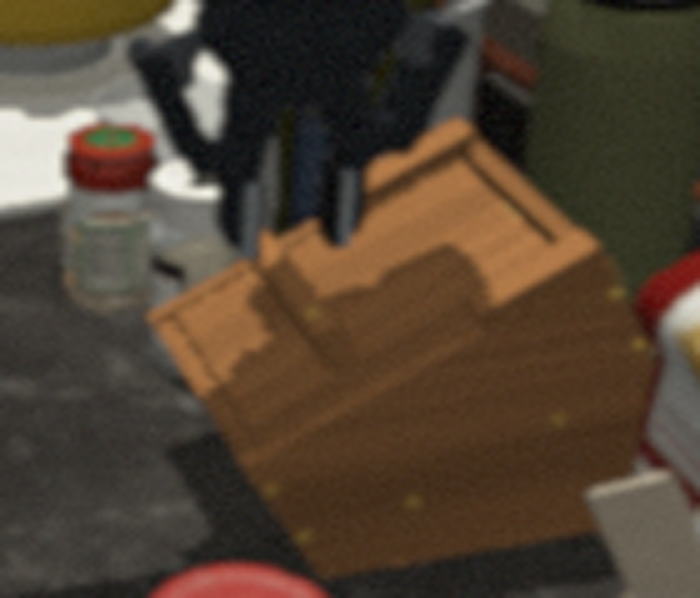

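The fingers straddle the bar, with tips at side-view pixels (330,183) and (348,182.6). I'll check the tip height from those.

Run:
```python
from h import *
ex,ey,*_=box(); c=np.array([.537,-.0647,0])
for z in(.13,.137,.145): print(z,[proj("side",c+s*ex-.011*ey+[0,0,z]).round(1).tolist() for s in(-.023,.023)])
```

```text
0.13 [[[329.0, 190.2]], [[350.2, 187.0]]]
0.137 [[[329.1, 187.1]], [[350.4, 184.0]]]
0.145 [[[329.2, 183.6]], [[350.7, 180.6]]]
```

```bash
python3 -m inch '[[0,0,0.01,0],[0,0,0.01,0],[0,0,0.006,0],[0,0,0,0],[0,0,0,0]]' 
python3 -m inch '[[0,0,0,0],[0,0,0,0],[0,0,0,0],[0,0,0,0],[0,0,0,0]]' 0.002 40
```

```text
t: 4.05
eef_pos: [0.5366, -0.0658, 0.1242]
tool_rot: [-0.0, 0.742, 0.67, -0.0]
contact_force: [0.9, 0.2, 1.3]
gripper_width: 0.373
grasp_force: 0.0
t: 4.55
eef_pos: [0.5367, -0.0658, 0.1246]
tool_rot: [0.0, 0.742, 0.67, 0.0]
contact_force: [-2.4, 0.2, 6.0]
gripper_width: 0.213
grasp_force: 37.4
```

```bash
python3 -m inch '[[0,-0.001,-0.002,0],[0,-0.001,-0.002,0],[0,-0.001,-0.002,0],[0,0,0,0],[0,0,0,0]]'
python3 - <<'E'
from h import *
from station import bot
c=bot.read_camera("side")["color"][130:260,280:420,::-1]
cv2.imwrite("pics/s2.png",cv2.resize(c,None,fx=5,fy=4.6,interpolation=cv2.INTER_CUBIC))
E
```

```text
t: 5.05
eef_pos: [0.5338, -0.0652, 0.1304]
tool_rot: [0.0, 0.742, 0.67, 0.0]
contact_force: [0.2, 0.6, 1.7]
gripper_width: 0.197
grasp_force: 37.2
```

View pics/s2.png

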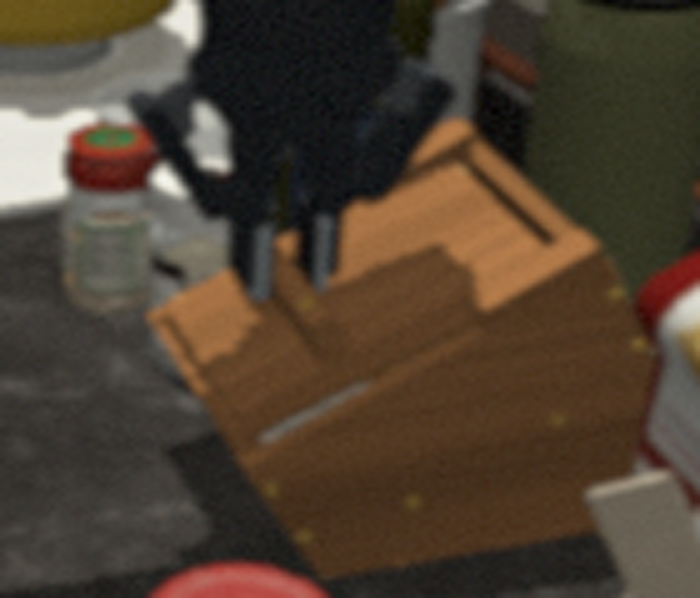

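The lid's low end has risen: a light wedge shows from (260,435) to (370,385), widening toward the front. The lid is held, so I'll draw it down the slope.

```bash
python3 -m inch '[[0,-0.001,-0.002,0],[0,-0.0035,0.0019,0],[0,-0.0035,0.0019,0],[0,-0.0035,0.0019,0],[0,-0.0035,0.0019,0],[0,0,0,0]]' 
python3 -m inch '[[0,-0.0035,0.0019,0],[0,-0.0035,0.0019,0],[0,-0.0035,0.0019,0],[0,-0.0035,0.0019,0],[0,0,0,0]]'
python3 - <<'E'
from h import *
from station import bot
c=bot.read_camera("side")["color"][130:260,280:420,::-1]
cv2.imwrite("pics/s3.png",cv2.resize(c,None,fx=5,fy=4.6,interpolation=cv2.INTER_CUBIC))
E
```

```text
t: 5.7
eef_pos: [0.5176, -0.0637, 0.1242]
tool_rot: [-0.001, 0.742, 0.67, -0.001]
contact_force: [-2.1, 0.6, 2.7]
gripper_width: 0.197
grasp_force: 37.8
t: 6.2
eef_pos: [0.5038, -0.0623, 0.1167]
tool_rot: [-0.001, 0.742, 0.67, -0.0]
contact_force: [-2.5, 0.2, 2.1]
gripper_width: 0.195
grasp_force: 38.1
```

View pics/s3.png

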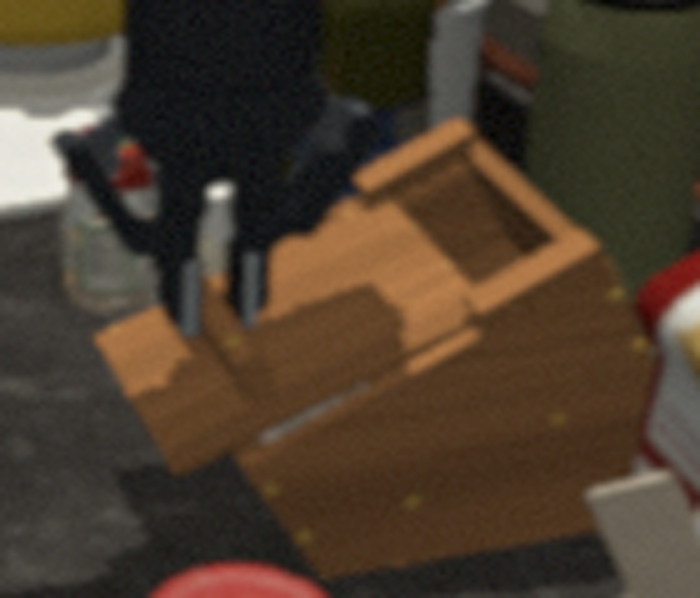

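The lid's front end is now about 30 mm past the lip and still firmly held, and its high end is still under the grooves. I'll continue until it's clear, then lift.

```bash
python3 -m inch '[[0,-0.0035,0.0019,0],[0,-0.0035,0.0019,0],[0,-0.0035,0.0019,0],[0,-0.0035,0.0019,0],[0,-0.0035,0.0019,0],[0,-0.0035,0.0019,0],[0,0,0,0]]' 
python3 -m inch '[[0,0,-0.003,0],[0,0,-0.005,0],[0,0,-0.006,0],[0,0,-0.008,0],[0,0,-0.01,0],[0,0,-0.012,0],[0,0,-0.015,0],[0,0,-0.02,0],[0,0,-0.02,0],[0,0,-0.02,0],[0,0,0,0]]'
python3 - <<'E'
from h import *
from station import bot
c=bot.read_camera("side")["color"][100:260,240:420,::-1]
cv2.imwrite("pics/s4.png",cv2.resize(c,None,fx=4,fy=3.7,interpolation=cv2.INTER_CUBIC))
E
```

```text
t: 6.95
eef_pos: [0.4829, -0.0601, 0.1053]
tool_rot: [-0.001, 0.742, 0.67, -0.001]
contact_force: [-1.9, -0.5, 3.1]
gripper_width: 0.196
grasp_force: 38.7
t: 8.05
eef_pos: [0.4861, -0.0605, 0.2278]
tool_rot: [0.002, 0.742, 0.67, 0.003]
contact_force: [0.2, 0.0, -1.5]
gripper_width: 0.162
grasp_force: 37.6
```

View pics/s4.png

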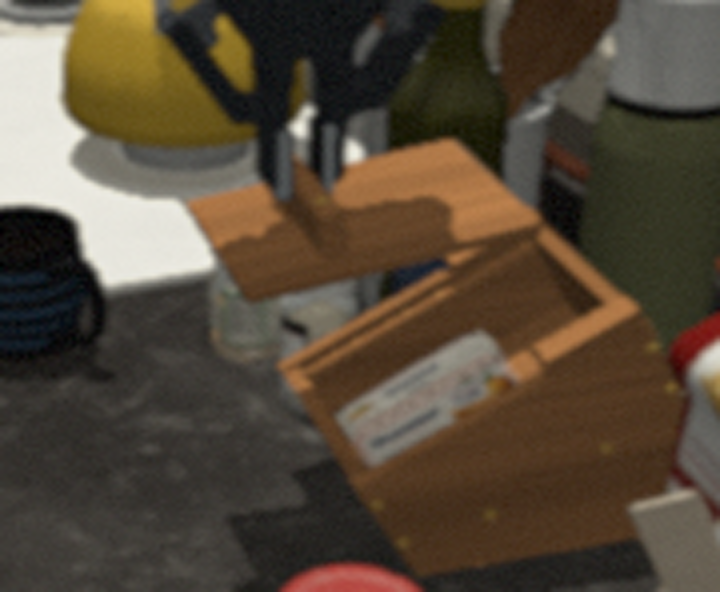

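The lid is clear and level in the fingers (opening 13.8 mm matches the bar). The carton is visible in the open box at around crop (425,395). Next I'll turn the lid crosswise.

```bash
python3 -m inch '[[0,0,0,4],[0,0,0,8],[0,0,0,8.5],[0,0,0,8.5],[0,0,0,8.5],[0,0,0,8.5],[0,0,0,8.5],[0,0,0,8.5],[0,0,0,8.5],[0,0,0,8.5],[0,0,0,6],[0,0,0,4]]'
python3 - <<'E'
from h import *
go([.425,-.097,.06])
print(onz("side",(344.6,254.6),0))
E
```

```text
t: 9.3
eef_pos: [0.4835, -0.0601, 0.2239]
tool_rot: [0.0, 0.999, -0.053, -0.001]
contact_force: [0.2, 0.7, -1.3]
gripper_width: 0.157
grasp_force: 37.6
t 9.3 tcp [ 0.4835 -0.0601  0.2239] ang y -96.08 delta tool mm [-54.1  42.8 164. ] F [ 0.2  0.7 -1.3] grasp 37.6 w 13.4
[ 0.52882514 -0.12648789]
```

```bash
python3 -m inch '[[-0.0135,0.011,0,0],[-0.0135,0.011,0,0],[-0.0135,0.0105,0,0],[-0.0135,0.0105,0,0],[0,0,0.03,0],[0,0,0.03,0],[0,0,0.03,0],[0,0,0.03,0],[0,0,0.02,0],[0,0,0.015,0],[0,0,0,0]]'
python3 -m inch '[[0,0,0.004,0],[0,0,0.003,0],[0,0,0.002,0],[0,0,0,0]]'
python3 - <<'E'
from h import *
from station import bot
c=bot.read_camera("side")["color"][130:300,200:420,::-1]
cv2.imwrite("pics/s5.png",cv2.resize(c,None,fx=3.5,fy=3.5,interpolation=cv2.INTER_CUBIC))
go([.425,-.097,.04])
E
```

```text
t: 10.4
eef_pos: [0.424, -0.0976, 0.0678]
tool_rot: [0.0, 0.999, -0.051, -0.002]
contact_force: [-0.1, -0.1, -1.2]
gripper_width: 0.156
grasp_force: 37.8
t: 10.8
eef_pos: [0.426, -0.0974, 0.0609]
tool_rot: [-0.0, 0.999, -0.051, 0.0]
contact_force: [0.3, -0.3, -1.0]
gripper_width: 0.158
grasp_force: 37.9
t 10.85 tcp [ 0.4261 -0.0974  0.061 ] ang y -95.85 delta tool mm [-1.1 -0.3 21. ] F [-1.2 -0.1 -1.6] grasp 37.9 w 13.1
```

View pics/s5.png

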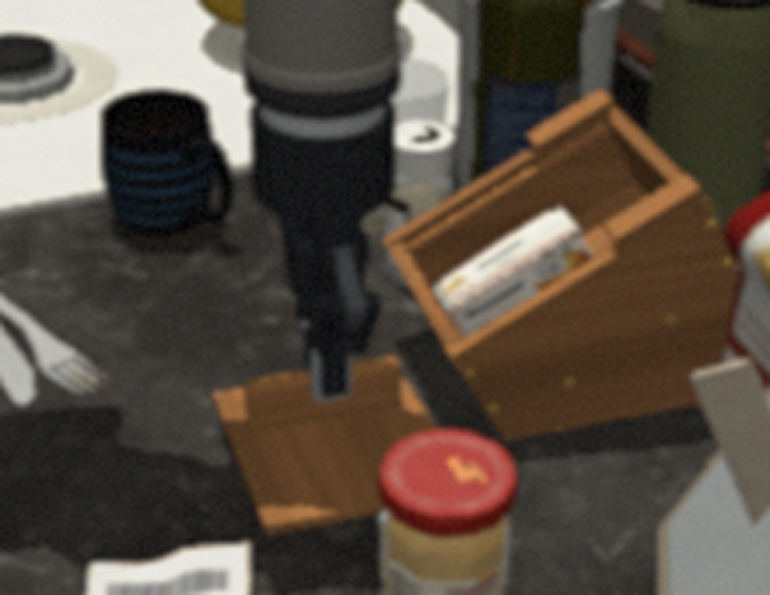

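The lid is level, above the bare worktop in front of the box and clear of the honey jar. I'll lower it to contact.

```bash
python3 -m inch '[[0,0,0.005,0],[0,0,0.005,0],[0,0,0.003,0],[0,0,0.002,0],[0,0,0,0]]'|sed -n '1,4p'
python3 -m inch '[[0,0,0.0015,0],[0,0,0.0015,0],[0,0,0,0]]' |sed -n '1,4p'
python3 -m inch '[[0,0,0.0015,0],[0,0,0.0015,0],[0,0,0,0]]' |sed -n '1,4p'
```

```text
t: 11.35
eef_pos: [0.4256, -0.0976, 0.0454]
tool_rot: [0.0, 0.999, -0.051, -0.0]
contact_force: [0.3, 0.1, -1.0]
t: 11.65
eef_pos: [0.4261, -0.0978, 0.0428]
tool_rot: [0.0, 0.999, -0.051, 0.0]
contact_force: [0.7, -1.3, 2.0]
t: 11.95
eef_pos: [0.426, -0.0977, 0.0397]
tool_rot: [0.0, 0.999, -0.051, 0.0]
contact_force: [-0.0, -1.9, 1.1]
```

```bash
python3 -m inch '[[0,0,0.0015,0],[0,0,0,0]]' |sed -n '1,6p'
python3 -m inch '[[0,0,0.0015,0],[0,0,0,0]]' |sed -n '1,6p'
```

```text
t: 12.15
eef_pos: [0.4261, -0.0979, 0.0383]
tool_rot: [0.0, 0.999, -0.051, 0.0]
contact_force: [-0.2, -3.4, 5.1]
gripper_width: 0.146
grasp_force: 39.5
t: 12.35
eef_pos: [0.4261, -0.0983, 0.0373]
tool_rot: [0.0, 0.999, -0.052, 0.001]
contact_force: [-2.8, -3.6, 13.6]
gripper_width: 0.148
grasp_force: 41.1
```

```bash
python3 -m inch '[[0,0,0,0],[0,0,0,0],[0,0,0,0],[0,0,-0.01,0],[0,0,-0.02,0],[0,0,-0.04,0],[0,0,-0.04,0],[0,0,-0.04,0],[0,0,-0.04,0],[0,0,-0.03,0],[0,0,0,0]]' 0.03
python3 - <<'E'
from h import *
from station import bot
ex,ey,S,N,F,T,yaw=box(); L=F+.009*S-.005*N
o=L-.006*N
for px in((324.2,211.4),(324.9,212.3),(360.7,189.2),(359.1,189.4)):
    p=P("side"); A=np.c_[p[:,:3]@np.c_[S,ey],-np.array([*px,1.])]
    print((np.linalg.solve(A,-(p[:,:3]@o+p[:,3]))[:2]*1e3).round(1))
im=bot.read_camera("top")["color"]; cv2.imwrite("pics/top6.png",im[:,:,::-1])
print("expect",{ (s,y):proj("top",o+s*S+y*ey).round(1).tolist()[0] for s in(0,.047,.094) for y in(-.017,.017)})
g=im.astype(int); bright=(g.min(2))
for s in(.02,.04,.06,.08):
    u=[proj("top",o+s*S+y*ey)[0] for y in np.arange(.05,-.051,-.004)]
    print(s,[int(bright[int(round(v)),int(round(c))]) for c,v in u])
print(onz("top",(240,238),.05))
E
```

```text
t: 13.45
eef_pos: [0.4279, -0.0978, 0.2599]
tool_rot: [-0.002, 0.999, -0.051, 0.003]
contact_force: [-0.7, 0.6, -0.8]
gripper_width: 0.346
grasp_force: 0.0
[3.6 9.8]
[3.8 5.9]
[94.1  8.1]
[91.2 10.4]
expect {(0, -0.017): [344.8, 204.6], (0, 0.017): [328.6, 203.0], (0.047, -0.017): [347.2, 183.7], (0.047, 0.017): [330.6, 182.1], (0.094, -0.017): [349.7, 161.9], (0.094, 0.017): [332.8, 160.3]}
0.02 [39, 35, 45, 57, 57, 54, 53, 55, 78, 173, 216, 175, 169, 215, 207, 171, 108, 48, 57, 60, 62, 57, 61, 61, 63, 63]
0.04 [46, 40, 47, 63, 69, 63, 62, 66, 93, 178, 222, 197, 206, 208, 204, 173, 115, 55, 62, 64, 67, 65, 69, 68, 69, 65]
0.06 [43, 45, 51, 67, 69, 67, 62, 67, 100, 176, 222, 200, 207, 219, 216, 176, 114, 55, 61, 64, 66, 68, 69, 67, 67, 66]
0.08 [43, 42, 51, 67, 69, 69, 64, 65, 105, 189, 224, 222, 220, 220, 210, 182, 108, 54, 61, 62, 68, 66, 70, 69, 67, 64]
[0.43796867 0.1403958 ]
```

The top-view scan puts the carton 1 mm off the box's middle. The tool is already at the right angle to grip across its thin side.

Run:
```python
from h import *
ex,ey,S,N,F,T,yaw=box(); L=F+.009*S-.005*N
C=L+.047*S-.0295*N+.001*ey; print("C",C.round(4)); go(C-.003*ex+[0,0,.015])
```

```text
C [ 0.5611 -0.0684  0.0678]
t 13.5 tcp [ 0.4268 -0.0971  0.2582] ang y -95.79 delta tool mm [127.1 -41.3 175.9] F [ 0.7  0.6 -0.2] grasp 0.0 w 29.7
```

```bash
python3 -m inch '[[0.032,-0.0105,0,0],[0.032,-0.0105,0,0],[0.032,-0.0105,0,0],[0.031,-0.0098,0,0],[0,0,0.04,0],[0,0,0.04,0],[0,0,0.03,0],[0,0,0,0],[0,0,0,0]]' 0.06 30 | sed -n '1,5p'
python3 - <<'E'
from h import *
go([.5583,-.0681,.0828])
E
```

```text
t: 14.4
eef_pos: [0.5556, -0.0701, 0.1462]
tool_rot: [0.0, 0.999, -0.052, -0.001]
contact_force: [-0.1, -0.6, 0.5]
gripper_width: 0.704
t 14.4 tcp [ 0.5556 -0.0701  0.1462] ang y -95.93 delta tool mm [ 2.6 -2.3 63.4] F [-0.1 -0.6  0.5] grasp 0.0 w 60.1
```

```bash
python3 -m inch '[[0.0025,-0.0023,0.015,0],[0,0,0.015,0],[0,0,0.015,0],[0,0,0.01,0],[0,0,0.006,0],[0,0,0.002,0],[0,0,0,0]]' | sed -n '1,5p'
python3 -m inch '[[0,0,0,0],[0,0,0,0],[0,0,0,0],[0,0,0,0],[0,0,0,0],[0,0,0,0]]' 0.02 30
```

```text
t: 15.1
eef_pos: [0.5591, -0.0675, 0.0836]
tool_rot: [0.0, 0.999, -0.051, -0.0]
contact_force: [-0.0, 0.0, 0.6]
gripper_width: 0.704
t: 15.7
eef_pos: [0.5594, -0.0674, 0.0843]
tool_rot: [-0.0, 0.999, -0.051, 0.0]
contact_force: [-1.7, -0.4, 6.7]
gripper_width: 0.389
grasp_force: 30.6
```

```bash
python3 -m inch '[[0,0,-0.004,0],[0,0,-0.006,0],[0,0,-0.01,0],[0,0,-0.015,0],[-0.003,0,-0.02,0],[-0.005,0,-0.02,0],[-0.005,0,-0.025,0],[0,0,-0.03,0],[0,0,-0.03,0],[0,0,0,0]]'
python3 - <<'E'
from h import *
go([.43,.03,.2])
print(onz("top",(206.5,254),.089), onz("top",(240,238),.05),onz("top",(292,296),.0))
E
```

```text
t: 16.7
eef_pos: [0.5483, -0.067, 0.2483]
tool_rot: [-0.0, 0.999, -0.051, 0.004]
contact_force: [0.2, -0.8, -0.7]
gripper_width: 0.388
grasp_force: 29.9
t 16.7 tcp [ 0.5483 -0.067   0.2483] ang y -95.9 delta tool mm [-128.   -84.3   47.5] F [ 0.2 -0.8 -0.7] grasp 29.9 w 33.2
[0.40641103 0.20027783] [0.43796867 0.1403958 ] [0.30913122 0.03372002]
```

```bash
python3 - <<'E'
from h import *
go([.435,.07,.2])
E
python3 -m inch '[[-0.03,-0.02,0,0],[-0.03,-0.03,0,0],[-0.03,-0.035,0,0],[-0.018,-0.04,0,0],[0,0,0,0],[0,0,0,0]]'|sed -n 1,2p
python3 - <<'E'
from h import *
go([.435,.07,.07])
E
```

```text
t 16.7 tcp [ 0.5483 -0.067   0.2483] ang y -95.9 delta tool mm [-127.2 -124.6   47.6] F [ 0.2 -0.8 -0.7] grasp 29.9 w 33.2
t: 17.3
eef_pos: [0.451, 0.0708, 0.2438]
t 17.3 tcp [0.451  0.0708 0.2438] ang y -95.63 delta tool mm [-15.8   2.5 173.8] F [ 0.6 -1.4  0.5] grasp 30.1 w 32.9
```

```bash
python3 -m inch '[[-0.008,0.001,0.03,0],[-0.008,0.001,0.04,0],[0,0,0.04,0],[0,0,0.03,0],[0,0,0.02,0],[0,0,0.01,0],[0,0,0,0],[0,0,0,0]]'
python3 -m inch '[[0,0,0.004,0],[0,0,0.004,0],[0,0,0,0]]' - 20
python3 -m inch '[[0,0,0.003,0],[0,0,0.003,0],[0,0,0,0]]'
```

```text
t: 18.1
eef_pos: [0.4362, 0.0682, 0.0744]
tool_rot: [-0.0, 0.999, -0.052, 0.001]
contact_force: [1.1, -0.6, -0.8]
gripper_width: 0.382
grasp_force: 30.1
t: 18.4
eef_pos: [0.4354, 0.0693, 0.0657]
tool_rot: [-0.0, 0.999, -0.051, 0.0]
contact_force: [-0.5, -0.1, -1.3]
gripper_width: 0.385
grasp_force: 30.1
t: 18.7
eef_pos: [0.436, 0.0691, 0.0598]
tool_rot: [-0.0, 0.999, -0.051, 0.0]
contact_force: [0.3, -1.1, 3.7]
gripper_width: 0.384
grasp_force: 30.9
```

```bash
python3 -m inch '[[0,0,0.002,0],[0,0,0.002,0],[0,0,0,0]]' 0.02 20|sed -n '1,2p;4p;6p'
python3 -m inch '[[0,0,0.002,0],[0,0,0.002,0],[0,0,0,0]]'|sed -n '1,2p;4p;6p'
python3 -m inch '[[0,0,0.002,0],[0,0,0.002,0],[0,0,0,0]]'|sed -n '1,2p;4p;6p'
```

```text
t: 19.0
eef_pos: [0.4393, 0.0687, 0.0571]
contact_force: [4.4, -1.7, 13.7]
grasp_force: 32.3
t: 19.3
eef_pos: [0.4421, 0.0685, 0.054]
contact_force: [8.1, -3.0, 18.6]
grasp_force: 33.6
t: 19.6
eef_pos: [0.4443, 0.0682, 0.0507]
contact_force: [10.6, -4.1, 21.8]
grasp_force: 34.9
```

```bash
python3 -m inch '[[0.004,0,0.001,0],[0.004,0,0.001,0],[0.003,0,0.001,0],[0,0,0,0]]' 0.015 20|sed -n '1,2p;4,6p'
python3 -m inch '[[0.002,0,0.002,0],[0.002,0,0.002,0],[0,0,0,0]]'|sed -n '1,2p;4,6p'
python3 - <<'E'
from station import bot
import cv2
s=bot.read_camera("side")["color"][130:260,230:390,::-1]
cv2.imwrite("pics/s9.png",cv2.resize(s,None,fx=5,fy=4.6,interpolation=cv2.INTER_CUBIC))
E
```

```text
t: 20.0
eef_pos: [0.4497, 0.0676, 0.0458]
contact_force: [3.5, -1.2, 10.4]
gripper_width: 0.382
grasp_force: 34.1
t: 20.3
eef_pos: [0.4534, 0.0672, 0.0417]
contact_force: [3.3, -1.4, 8.8]
gripper_width: 0.382
grasp_force: 34.4
```

View pics/s9.png

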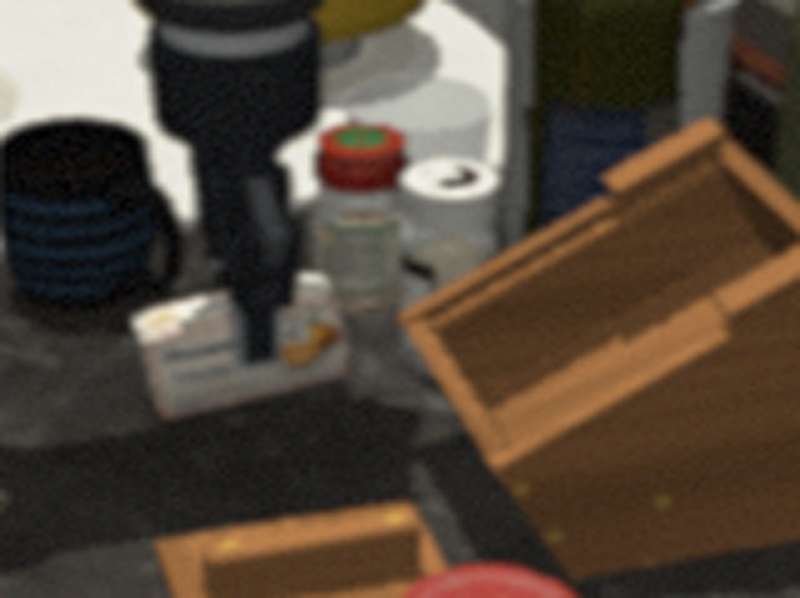

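The carton is nearly flat: its bottom edge runs (165,418)–(348,372). I'll press on until the force climbs steeply.

```bash
python3 -m inch '[[0.001,0,0.0015,0],[0,0,0,0]]'|sed -n '1,2p;4p'
python3 -m inch '[[0.001,0,0.0015,0],[0,0,0,0]]'|sed -n '1,2p;4p'
python3 - <<'E'
from h import *
from station import bot
# px of bottom edge seen: near-low and near-high corners
a=(230+165/5,130+418/4.6);b=(230+348/5,130+372/4.6); A=onz("side",a,0);B=onz("side",b,0)
print(A,B,np.linalg.norm(A-B)) # flat -> 0.094 apart
for z in(0,.005,.01,.015):
    B=onz("side",b,z); print(z,np.hypot(np.linalg.norm(A-B),z).round(4),np.degrees(np.arctan2(*(B-A)[::-1])).round(1))
E
```

```text
t: 20.55
eef_pos: [0.4546, 0.0671, 0.0403]
contact_force: [3.1, -2.3, 9.5]
t: 20.75
eef_pos: [0.4557, 0.067, 0.0389]
contact_force: [3.8, -1.1, 9.9]
[0.40902036 0.05760195] [0.50402324 0.06564271] 0.09534255154206402
0 0.0953 4.8
0.005 0.0923 0.5
0.01 0.0901 -4.1
0.015 0.0888 -9.0
```

```bash
python3 -m inch '[[0.001,0,0.0015,0],[0,0,0,0]]'|sed -n '1,2p;4p'
python3 -m inch '[[0,0,0.0015,0],[0,0,0,0]]'|sed -n '1,2p;4p'
python3 -m inch '[[0,0,0.0015,0],[0,0,0,0]]'|sed -n '1,2p;4p'
```

```text
t: 20.95
eef_pos: [0.4568, 0.0669, 0.0374]
contact_force: [3.3, -0.7, 9.4]
t: 21.15
eef_pos: [0.4575, 0.0668, 0.0361]
contact_force: [4.7, -1.5, 10.6]
t: 21.35
eef_pos: [0.4581, 0.0668, 0.0352]
contact_force: [3.1, -1.1, 20.6]
```

```bash
python3 -m inch '[[0,0,0.001,0],[0,0,0,0]]'|sed -n '1,2p;4p'
python3 -m inch '[[0,0,0,0],[0,0,0,0],[0,0,0,0],[0,0,0,0]]' 0.05|sed -n '1,2p;4,6p'
python3 -m inch '[[0,0,-0.01,0],[0,0,-0.02,0],[0,0,-0.04,0],[0,0,-0.04,0],[0,0,-0.04,0],[0,0,-0.04,0],[0,0,0,0],[0,0,0,0]]'|sed -n '1,6p'
python3 - <<'E'
from h import *
from station import bot
for n in("side","top"): cv2.imwrite(f"pics/{n}_end.png",bot.read_camera(n)["color"][:,:,::-1])
a=cv2.imread("pics/side_end.png")[150:330,210:420]; b=cv2.imread("pics/top_end.png")[150:300,190:400]
cv2.imwrite("pics/end.png",np.hstack([cv2.resize(a,(400,343)),cv2.resize(b,(400,343))]))
s=cv2.imread("pics/side_end.png").astype(int).min(2)
# carton silhouette (bright) in side view, nominal flat pose vs image
ex,ey,*_=box(); c=np.array([.4567,.0668,0])
for x in(-.047,.047):
  for z in(0,.047): print(x,z,proj("side",c+x*ex-.017*ey+[0,0,z]).round(1))
print(s[185:225:2,256:306:2])
E
```

```text
t: 21.55
eef_pos: [0.4581, 0.0668, 0.0351]
contact_force: [-1.2, -0.2, 37.1]
t: 21.95
eef_pos: [0.4529, 0.0672, 0.0319]
contact_force: [-0.2, -0.4, 0.1]
gripper_width: 0.582
grasp_force: 0.0
t: 22.75
eef_pos: [0.4533, 0.0678, 0.2229]
tool_rot: [-0.001, 0.999, -0.051, 0.0]
contact_force: [-0.0, 0.8, -0.2]
gripper_width: 0.588
grasp_force: 0.0
-0.047 0 [[263.1 221.6]]
-0.047 0.047 [[262.  204.5]]
0.047 0 [[301.9 215.3]]
0.047 0.047 [[301.8 198.5]]
[[ 12   1  37  39   4  34  56  51  45  43  49  55  48  47  44  45  47  50
   64  76  74  77  87  89  82]
 [ 17   8  36  34   2  36  55  54  48  44  48  54  48  45  42  48  44  45
   60  78  73  74  81  86  85]
 [  8  10  26  27  12  38  53  51  50  48  47  49  46  47  48  47  50  41
   49  71  73  79  83  87  79]
 [ 10   2  16   1  32  55  51  44  49  50  41  45  46  45  45  50  51  68
   82  86  76  88  96  95  88]
 [  5  18  17  15  34  53  47  42  42  53  62  56  67  79  88 101 136 210
  220 218 167  82  73  78  73]
 [ 21  20  21  37  53  72  99 129 150 181 196 138 117 120 121 133 162 229
  229 228 214 138  74  88  83]
 [ 20  61 113 155 18
[... 750 characters left out ...]
94  91  92 101  99 106  99  86  69  54
   53  66  89  92  72  69  70]
 [ 41  42  69  93 107 102 101  98  96  97  97  99  99 100  98  91  83  78
   80  86  87  83  60  62  58]
 [ 42  42  63  85 101 100 100  99  95  91  88  88  90  89  88  86  82  75
   71  68  64  46  32  53  52]
 [ 38  40  50  80  93  84  83  84  86  83  79  75  72  67  70  53  45  42
   35  32  32  38  49  49  51]
 [ 44  40  38  69  83  75  68  62  56  49  42  39  34  27  31  29  30  28
   30  29  42  48  50  49  51]
 [ 49  41  40  50  42  39  33  34  33  51  64  63  47  32  26  26  24  28
   25  25  26  30  29  31  32]
 [ 45  42  45  42  40  46  44  47  46  47  43  45  37  29  26  29  25  31
   27  22  30  22  31  28  30]]
```

```bash
python3 -c "
from station import bot
print(bot.hand_in())"
```

```text
the job is handed in; nothing more can be done
None
```

I handed the job in at about 23 s: the lid is on the bare worktop, pull bar up, and the carton stands upright about 14 cm from the mug's centre by my measurements, with nothing dropped or knocked; hand-in gave no verdict.

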